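# Unload the label rewinder

## Robot

A 6-joint arm with a two-finger parallel gripper is mounted at the origin on the work surface. World frame = base frame: x ahead of the robot, y to its left, z up, the work surface at z = 0. Lengths are in m, angles in rad, forces in N, time in s.
With the tool pointing down it reaches from about 0.35 to 0.975 m from the base axis. Payload 17.4 kg.
Tool frame: the origin (TCP) lies at the very end of the fingers, on their centre line; the grasp point (between the pads) lies 19 mm behind it (manip.grasp_offset is the distance from the TCP to the grasp point, in m); z points along the fingers, y is the line along which they close (so a half turn about z gives the same grasp; the last joint's range is limited). The gripper opens to 85 mm and grips with 20 to 120 N. Pads are 22 mm wide; open, the fingers measure 114 mm over their backs; the gripper's body (76 mm by 85 mm) begins 54 mm behind the grasp point. The pads swing forward as they close: fully open they stand 13 mm farther back than shut.
Start: joints at [-1.363, 0.116, 1.442, -0, 1.584, -0.038], TCP at [0.164, -0.655, 0.231] pointing down, gripper open.
Joint ranges: [-2.83, 2.83], [-0.83, 2.19], [0.07, 2.5], [-1.14, 4.28], [0.01, 3], [-2.97, 2.97]. Speed limits (rad/s): [1.89, 1.89, 2.22, 3.14, 3.14, 3.14].

## Interface

Orientations are given as a unit quaternion [x, y, z, w].
In Python, from rig import manip gives the robot as it stands.
- The arm moves only by the shell command python3 -m creep 'ROWS' [FORCE]. ROWS is JSON, one flat list of numbers, 5 for each row, row after row: the shift along the tool's x, y, z as a fraction of full scale, then the turn about the tool's z as a fraction of full scale, then the closure, from 0 (fully open) to 1 (shut). A call has 1 to 20 rows; each row is the pose to reach, as a shift and turn from the pose commanded when the call began, along the tool's axes at that moment; what a row does not reach only later rows make up. Full scale, the value 1, is 25 cm for a shift and pi/2 rad for a turn. A row lasts 1/8 s, in which the tool goes at most 62.5 mm and 10.7 degrees, less where a joint would pass 70% of its speed; a pose out of reach is approached as far as the arm can. A call with a number of a shift or a turn outside -1 to 1 is refused whole. A call with a gripper value outside its range is refused whole. The fingers move at their own pace and stop on an object; FORCE is the grip in N (left out, the last holds). Time passes only in rows, so rows that repeat a pose let the fingers close. It gives the time, the measured TCP pose, the force, the opening and the grip force at its end, in the units of the state.
- manip.observe(): the state, without advancing time (a new reading comes with each control period).
- manip.camera(name): name is "scene" or "top" or "wrist"; returns a dict with "pixels" (384x512x3 uint8, red, green, blue), "fx", "fy", "cx", "cy" (pixels), "R" (3x3) and "t" (3): a world point X has camera coordinates R X + t. Camera axes: x right, y down, z forward; pixel columns grow to the right and rows downward; lengths in m; the calibration is good to about 2 mm. The wrist camera is an equidistant fisheye: a pixel r from the principal point sees the ray r / f radians off the axis. A picture is of the moment at which its call begins. There is no depth.
- manip.job_done(): hands the job in; it is judged then, once.
The state is a dict: "time": time; "joints": joint angles; "dq": joint speeds; "joint_efforts": joint torques, N m; "tcp_pos": TCP position; "orientation": TCP orientation; "wrist_force": force on the tool from outside, world axes, zero at the start; "torque": the same for the moment, N m; "gripper_width": finger opening in m; "grasp_force": force on a finger pad.
Only numpy, scipy, OpenCV 4.12 (cv2) and the standard library are available. Lean on these libraries where they do the work, as an engineer would, in place of code of your own. Each camera call takes 0.05 s, during which the arm holds its last target. There are 200 camera calls.

## Task

Empty the label rewinder into the blue tote. First slide the finished green roll off the leaning spindle, straight along the post without wrenching it, and set it down standing upright in the tote; then take the blue roll from the catch tray and stand it upright in the tote as well. Set the rolls down gently (no dropping), let go of them, and leave the bare cardboard core and the stray cap in the tray and everything else on the bench where they are.

Things in the scene. Friction and masses are not known exactly. Their poses are not given: they have to be found in the camera images.
- machine: label rewinder, fixed, 0.23 m deep (x), 0.31 m wide (y), open side to the robot (-x). Origin: on the table below its middle, z up. At y = -0.075 m a deck (top 45 to 125 mm high) slopes up away from the robot at 25 degrees with a flange (90 mm diameter) and the spindle; two steel rollers, 16 mm thick, 50 mm tall, stand square to it 66 mm up-slope of the spindle, 50 mm to either side.
- tray (a point): centre of the floor (upper face) of the rewinder's flat, open grey catch tray, in its +y half: 200 mm (machine's x) x 155 mm (y) outside, floor 4 mm thick, walls 4 mm, rim 24 mm above the table.
- spindle: plain steel post, fixed on the flange, 22 mm diameter, 88 mm long, tapered at the tip. Origin: its foot, on the flange's upper face; its z axis runs along the post to its tip, leaning 25 degrees from vertical towards the machine's -x side (the robot); its y axis is level.
- roll_a: roll of labels (green labels, white gaps) that starts on the spindle, its lower end on the flange, the spindle's tip 12 mm proud of it; free to slide along the post with 3 mm play all round. 76 mm tall, 64 mm outer diameter, with a brown cardboard core whose 28 mm bore goes right through; rigid, about 0.18 kg. Origin: centre of its lower end; z along its axis towards its upper end.
- roll_b: roll of labels (blue labels, white gaps) that starts standing upright in the catch tray, in its -x part. 76 mm tall, 64 mm outer diameter, with a brown cardboard core whose 28 mm bore goes right through; rigid, about 0.18 kg. Origin: centre of its lower end; z along its axis towards its upper end.
- tote: open blue tote, fixed to the table, 290 mm (its x) x 170 mm (its y) outside, 55 mm high, walls and floor 4 mm, empty at the start. Origin: centre of its underside, on the table.
- core: bare brown cardboard core tube, 37 mm diameter, 60 mm tall, standing in the +x end of the catch tray; not wanted in the tote, stays where it is. Origin: centre of its underside.
- media_bottle: clear bottle with blue cap, 86 mm diameter, 170 mm tall, at the back of the table; bystander. Origin: centre of its underside.
- amber_bottle: brown bottle with black cap, 60 mm diameter, 120 mm tall, at the back; bystander. Origin: centre of its underside.
- vial_rack: white rack of glass vials, 90 x 200 mm, 73 mm tall, at the back; bystander. Origin: centre of its underside.
- beaker: glass beaker, 80 mm diameter, 100 mm tall, on the left of the table; bystander. Origin: centre of its underside.
- cap: loose blue bottle cap, 48 mm diameter, 25 mm tall, lying open side up in the catch tray's +x end next to the deck; bystander, stays where it is. Origin: centre of its underside.
- tip_box: blue box with clear lid, 120 x 85 mm, 80 mm tall, on the right; bystander. Origin: centre of its underside.
There are look-alikes about, which are no part of the job. Leave any orange or yellow look-alike of the roll_a alone. What is shaped like the roll_b but purple is not meant.

How it is judged:
On the way, in this order (a step that is already met when the one before it is completed fails the run):
1. the green roll has been slid off the spindle: its lower end is beyond the tip (z of roll_a in the frame of spindle above 0.088 m), for 0.1 s.
2. the green roll stands upright on the tote's floor, let go (x of roll_a in the frame of tote between -0.125 and 0.125 m and y of roll_a in the frame of tote between -0.065 and 0.065 m and z of roll_a in the frame of tote below 0.012 m and angle between roll_a's own z axis and vertical below 0.12 rad and linear speed of roll_a below 0.02 m/s and contact force between roll_a and the fingers below 0.1 N), for 0.2 s.
3. the blue roll stands upright on the tote's floor, let go (x of roll_b in the frame of tote between -0.125 and 0.125 m and y of roll_b in the frame of tote between -0.065 and 0.065 m and z of roll_b in the frame of tote below 0.012 m and angle between roll_b's own z axis and vertical below 0.12 rad and linear speed of roll_b below 0.02 m/s and contact force between roll_b and the fingers below 0.1 N), for 0.2 s.
At the end, for the whole second after the job is handed in: Both rolls stand upright (within 0.12 rad) on the tote's floor (lower end under 12 mm above the table), inside its walls, released and at rest (all of step 2 and all of step 3); the robot touches nothing.
It fails at once if the green roll presses on the spindle with more than 30 N (wrenched sideways instead of slid along it) (contact force between roll_a and spindle above 30 N).
It fails at once if a roll is dropped into the tote (faster than 0.6 m/s within 50 mm of its floor) ((z of roll_a in the frame of tote below 0.05 m and horizontal distance between roll_a and tote below 0.17 m and linear speed of roll_a above 0.6 m/s) or (z of roll_b in the frame of tote below 0.05 m and horizontal distance between roll_b and tote below 0.17 m and linear speed of roll_b above 0.6 m/s)).
It fails at once if the bare core or another bystander is moved by more than 30 mm or tipped (distance of any of core, media_bottle, amber_bottle, vial_rack, beaker, cap, tip_box from where it was at the start of the episode above 0.03 m or angle between any of core, media_bottle, amber_bottle, vial_rack, beaker, cap, tip_box's own z axis and vertical above 0.35 rad).
It also fails if it takes over 61 s, if anything falls off the work surface, if the arm or the gripper's body presses on something with over 40 N, if the wrist force passes 120 N, or if a joint passes its speed limit or range.

## Working session

There is one attempt and no reset: what is moved stays moved. The work goes in short steps, Python scripts to look and compute and a shell command to move; the robot and the scene stay as the last step left them, time stands still between calls to the robot, and variables do not carry over. Pictures are saved under pics/ and viewed, at most 12 in all, crops included, and the job is handed in when it is done.

```bash
ls; mkdir -p pics; python3 - <<'E'
from rig import manip
import cv2,numpy as np
s=manip.observe();print({k:np.round(v,3).tolist() for k,v in s.items()})
ims=[]
for n in("scene","top"):
    c=manip.camera(n);cv2.imwrite(f"pics/{n}0.png",c["pixels"][:,:,::-1]);np.savez(f"{n}0.npz",**c)
    print(n,c["fx"],c["cx"],c["cy"],np.round(-c["R"].T@c["t"],3),np.round(c["R"],3).tolist())
E
```

```text
pics
{'time': 0.0, 'joints': [-1.363, 0.117, 1.442, -0.0, 1.584, -0.038], 'dq': [0.0, 0.0, 0.0, 0.0, -0.0, -0.002], 'joint_efforts': [-0.0, -73.198, -63.249, -0.0, 0.006, -0.0], 'tcp_pos': [0.164, -0.655, 0.231], 'orientation': [0.992, 0.123, -0.0, -0.001], 'wrist_force': [0.194, -1.398, -0.342], 'torque': [-0.02, 0.047, 0.0], 'grasp_force': 0.0, 'gripper_width': 0.085}
scene 402.279460000907 253.7053048550325 196.6713948844519 [ 1.377 -0.133  1.036] [[0.156, 0.988, 0.007], [0.745, -0.113, -0.658], [-0.649, 0.108, -0.753]]
top 482.3880358483962 252.90834831566355 193.6190073041772 [ 0.381 -0.017  1.515] [[0.021, -1.0, 0.001], [-0.993, -0.021, -0.118], [0.118, 0.002, -0.993]]
```

View pics/scene0.png

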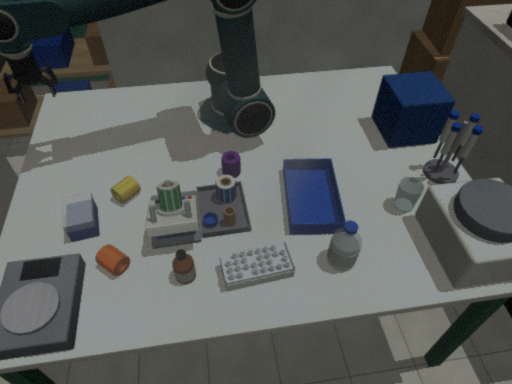

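View pics/top0.png

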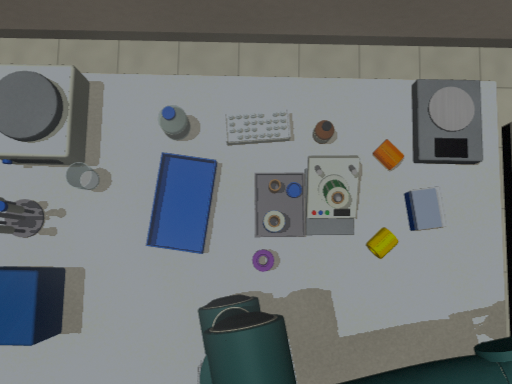

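Candidates: the green roll on the spindle is at scene (169,197) / top (336,193). The yellow look-alike is at scene (125,189) / top (382,243), and the orange one at scene (112,260) / top (388,155). The blue-striped roll in the tray is at scene (226,188) / top (274,220). Its purple look-alike is at scene (231,163) / top (263,260), outside the tray. By the description, the targets are the green one on the spindle and the blue one in the tray. I'll check both in one close crop.

```bash
python3 - <<'E'
import cv2,numpy as np
a=np.load("scene0.npz")["pixels"][140:280,135:265];b=np.load("top0.npz")["pixels"][140:280,240:370]
f=lambda x:cv2.resize(x,(400,430),interpolation=cv2.INTER_CUBIC)
cv2.imwrite("pics/crop1.png",np.hstack([f(a),f(b)])[:,:,::-1])
E
```

```text
(no output)
```

View pics/crop1.png

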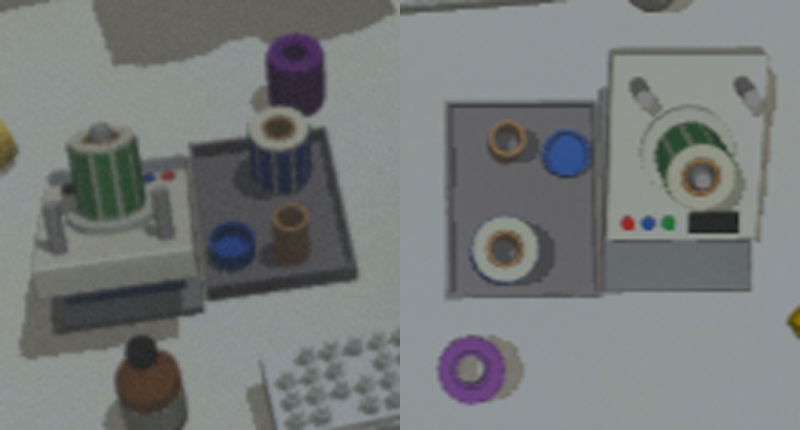

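The crop confirms both: the green/white striped roll is on the spindle with the tip proud, and the blue/white one is in the tray beside the core and cap. The purple one stands outside the tray. Next I measure.

```bash
cat > h.py <<'E'
import cv2,numpy as np
def ray(c,u,v):
    d=c["R"].T@np.array([(u-c["cx"])/c["fx"],(v-c["cy"])/c["fy"],1]);return -c["R"].T@c["t"],d/np.linalg.norm(d)
def plane(c,u,v,z):
    o,d=ray(c,u,v);return o+d*(z-o[2])/d[2]
def tri(*rs):
    A=sum(np.eye(3)-np.outer(d,d) for o,d in rs);b=sum((np.eye(3)-np.outer(d,d))@o for o,d in rs)
    p=np.linalg.solve(A,b);return p,[np.linalg.norm(np.cross(p-o,d)) for o,d in rs]
E
python3 - <<'E'
from h import *
S={k:v for k,v in np.load("scene0.npz").items()};T={k:v for k,v in np.load("top0.npz").items()}
def brown(c,u,v,r=10):
    im=c["pixels"][v-r:v+r,u-r:u+r];im=cv2.resize(im,None,fx=4,fy=4,interpolation=cv2.INTER_CUBIC).astype(int)
    m=((im[...,0]-im[...,2])>28).astype(np.uint8)
    k,l,st,_=cv2.connectedComponentsWithStats(m);i=1+np.argmax(st[1:,4])
    pts=np.argwhere(l==i)[:,::-1].astype(np.int32);h=cv2.convexHull(pts)
    e=cv2.fitEllipse(h);x,y=e[0];return u-r+(x+.5)/4-.5,v-r+(y+.5)/4-.5,np.round(np.array(e[1])/4,1)
for n,s,t in(("A",(169,186),(338,198)),("B",(226,181),(274,221)),("core",(229,209),(275,186))):
    a=brown(S,*s);b=brown(T,*t);p,e=tri(ray(S,*a[:2]),ray(T,*b[:2]));print(n,np.round(a[:2],1),a[2],np.round(b[:2],1),b[2],np.round(p,4),np.round(e,4))
def hullrect(c,roi,f):
    u0,v0,u1,v1=roi;im=c["pixels"][v0:v1,u0:u1].astype(int);m=f(im).astype(np.uint8)
    k,l,st,_=cv2.connectedComponentsWithStats(m);i=1+np.argmax(st[1:,4])
    h=cv2.convexHull(np.argwhere(l==i)[:,::-1].astype(np.int32))
    for ep in np.arange(1,12,.5):
        q=cv2.approxPolyDP(h,ep,True)
        if len(q)<=4:break
    return q[:,0]+[u0,v0]
blue=lambda im:(im[...,2]-im[...,0]>40)
qt=hullrect(T,(140,145,225,262),blue);qs=hullrect(S,(275,150,350,240),blue);print("tote px",qt.tolist(),qs.tolist())
for q,c in((qt,T),(qs,S)):
    P=np.array([plane(c,u,v,.055) for u,v in q]);print(np.round(P[:,:2],3).tolist(),P.mean(0).round(3),[round(float(np.linalg.norm(P[i]-P[i-1])),3) for i in range(len(P))])
# tray corners & deck front/back corners hand-read from crop
f=lambda x,y:(240+(x-400+.5)/400*130-.5,140+(y+.5)/430*140-.5)
P=np.array([plane(T,*f(x,y),.024) for x,y in((447,102),(596,102),(600,297),(446,298))]);print("tray",P.round(3).tolist(),P.mean(0))
for i,j in((0,3),(1,2)):
    d=P[i]-P[j];print(np.linalg.norm(d),np.degrees(np.arctan2(d[1],d[0])))
for i,j in((0,1),(3,2)):
    d=P[i]-P[j];print(np.linalg.norm(d),np.degrees(np.arctan2(d[1],d[0]))-90)
# rollers tops
g=lambda x,y:(135+(x+.5)/400*130-.5,140+(y+.5)/430*140-.5)
for s,t in(((160,188),(638,87)),((52,203),(742,86))):
    print("roller top",[np.round(x,3) for x in tri(ray(S,*g(*s)),ray(T,*f(*t)))])
E
```

```text
Traceback (most recent call last):
ValueError: attempt to get argmax of an empty sequence
```

```bash
cat > m.py <<'E'
from h import *
S={k:v for k,v in np.load("scene0.npz").items()};T={k:v for k,v in np.load("top0.npz").items()}
def brown(c,u,v,r=10,th=28):
    im=c["pixels"][v-r:v+r,u-r:u+r];im=cv2.resize(im,None,fx=4,fy=4,interpolation=cv2.INTER_CUBIC).astype(int)
    m=((im[...,0]-im[...,2])>th).astype(np.uint8)
    k,l,st,_=cv2.connectedComponentsWithStats(m)
    if k<2:return None
    i=1+np.argmax(st[1:,4])
    pts=np.argwhere(l==i)[:,::-1].astype(np.int32);h=cv2.convexHull(pts)
    e=cv2.fitEllipse(h);x,y=e[0];return u-r+(x+.5)/4-.5,v-r+(y+.5)/4-.5,np.round(np.array(e[1])/4,1)
def hullrect(c,roi,f):
    u0,v0,u1,v1=roi;im=c["pixels"][v0:v1,u0:u1].astype(int);m=f(im).astype(np.uint8)
    k,l,st,_=cv2.connectedComponentsWithStats(m);i=1+np.argmax(st[1:,4])
    h=cv2.convexHull(np.argwhere(l==i)[:,::-1].astype(np.int32))
    for ep in np.arange(1,12,.5):
        q=cv2.approxPolyDP(h,ep,True)
        if len(q)<=4:break
    return q[:,0]+[u0,v0]
f=lambda x,y:(240+(x-400+.5)/400*130-.5,140+(y+.5)/430*140-.5)
g=lambda x,y:(135+(x+.5)/400*130-.5,140+(y+.5)/430*140-.5)
for n,s,t in(("A",(169,186),(338,198)),("B",(226,181),(274,221)),("core",(229,209),(275,186))):
    a=brown(S,*s) or (*g(103,143),0);b=brown(T,*t) or (*f(702,177),0);p,e=tri(ray(S,*a[:2]),ray(T,*b[:2]));print(n,np.round(a[:2],1),a[2],np.round(b[:2],1),b[2],np.round(p,4),np.round(e,4))
print("tip",tri(ray(S,*g(100,130)),ray(T,*f(703,175))))
blue=lambda im:(im[...,2]-im[...,0]>40)
qt=hullrect(T,(140,145,225,262),blue);qs=hullrect(S,(275,150,350,240),blue);print("tote px",qt.tolist(),qs.tolist())
for q,c in((qt,T),(qs,S)):
    P=np.array([plane(c,u,v,.055) for u,v in q]);print(np.round(P[:,:2],3).tolist(),P.mean(0).round(3),[round(float(np.linalg.norm(P[i]-P[i-1])),3) for i in range(len(P))])
P=np.array([plane(T,*f(x,y),.024) for x,y in((447,102),(596,102),(600,297),(446,298))]);print("tray",P.round(3).tolist(),P.mean(0))
for i,j in((0,3),(1,2)):
    d=P[i]-P[j];print(np.linalg.norm(d),np.degrees(np.arctan2(d[1],d[0])))
for i,j in((0,1),(3,2)):
    d=P[i]-P[j];print(np.linalg.norm(d),np.degrees(np.arctan2(d[1],d[0]))-90)
for s,t in(((160,188),(638,87)),((52,203),(742,86))):
    print("roller top",[np.round(x,3) for x in tri(ray(S,*g(*s)),ray(T,*f(*t)))])
E
python3 m.py
```

```text
A [168.1 186.2] 0 [337.4 197.2] [12.1 12.9] [ 0.5369 -0.2533  0.1517] [0.0016 0.0016]
B [228.1 181.7] [3.9 5.7] [273.7 220.6] [12.  12.2] [ 0.4718 -0.0732  0.0742] [0.0052 0.0052]
core [229.  210.6] [ 8.5 10.9] [274.5 184.7] [11.8 12.1] [ 0.5818 -0.0789  0.059 ] [0.0005 0.0005]
tip (array([ 0.53646196, -0.25289871,  0.16959927]), [np.float64(0.0010230597503596327), np.float64(0.0010230597503597242)])
tote px [[215, 160], [201, 253], [146, 245], [162, 152]] [[349, 230], [291, 223], [285, 170], [325, 170]]
[[0.655, 0.104], [0.371, 0.138], [0.391, 0.304], [0.677, 0.268]] [0.523 0.204 0.055] [0.165, 0.286, 0.168, 0.288]
[[0.708, 0.272], [0.656, 0.104], [0.429, 0.133], [0.449, 0.269]] [0.56  0.195 0.055] [0.259, 0.176, 0.229, 0.138]
tray [[0.623, -0.019, 0.024], [0.626, -0.171, 0.024], [0.428, -0.177, 0.024], [0.424, -0.022, 0.024]] [ 0.5250348  -0.09723505  0.024     ]
0.19897257791725378 0.8935500730129032
0.19799586340850073 1.6645279707703584
0.15154057440502866 1.219286053278168
0.15421346887229573 1.5831990648133143
roller top [array([ 0.617, -0.197,  0.167]), array([0.002, 0.002])]
roller top [array([ 0.62 , -0.294,  0.167]), array([0.003, 0.003])]
```

```bash
python3 -m creep '[0.1,-0.07,-0.1,0,0, 0.3,-0.22,-0.22,0,0, 0.5,-0.36,-0.22,0,0, 0.68,-0.5,-0.22,0,0, 0.8,-0.59,-0.22,0,0, 0.85,-0.62,-0.22,0,0, 0.85,-0.62,-0.22,0,0]' && python3 -m creep '[0.1,-0.07,-0.1,0.05,0, 0.3,-0.22,-0.22,0.142,0, 0.5,-0.36,-0.22,0.142,0, 0.68,-0.5,-0.22,0.142,0, 0.8,-0.59,-0.22,0.142,0, 0.85,-0.62,-0.22,0.142,0, 0.85,-0.62,-0.22,0.142,0, 0.85,-0.62,-0.22,0.142,0]'
python3 - <<'E'
from rig import manip
import cv2,numpy as np
c=manip.camera("wrist");np.savez("w1.npz",**c);cv2.imwrite("pics/w1.png",c["pixels"][:,:,::-1]);print(c["fx"],c["cx"],c["cy"],np.round(-c["R"].T@c["t"],3),np.round(c["R"],3).tolist())
s=manip.observe();print(s["time"],s["tcp_pos"],s["orientation"],s["joints"])
E
```

```text
time: 0.98
tcp_pos: [0.3329, -0.4526, 0.2862]
orientation: [0.992, 0.123, -0.0, -0.0]
wrist_force: [-0.5, -0.8, -0.4]
gripper_width: 0.0854
grasp_force: 0.0
time: 1.98
tcp_pos: [0.5004, -0.252, 0.3412]
orientation: [1.0, 0.011, -0.0, 0.0]
wrist_force: [0.1, -0.2, -0.6]
gripper_width: 0.0855
grasp_force: 0.0
297.3186396354542 256.0353542913985 188.91054554507278 [ 0.568 -0.25   0.484] [[0.022, -1.0, -0.001], [-0.964, -0.021, 0.265], [-0.265, -0.005, -0.964]]
2.025 [ 0.50035389 -0.25191421  0.3412529 ] [ 9.99944100e-01  1.05726057e-02 -1.16912630e-04  6.48888418e-05] [-5.11838655e-01 -1.41419808e-01  1.52056979e+00 -2.33419434e-04
  1.76258055e+00  1.03776759e+00]
```

View pics/w1.png

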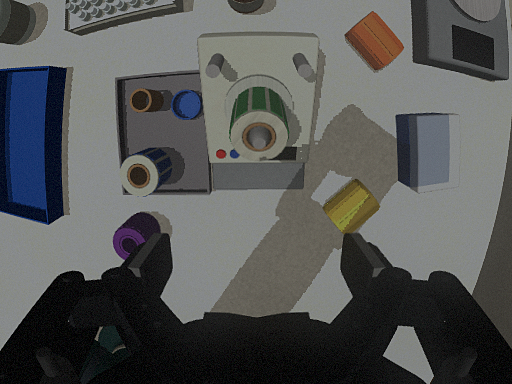

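The wrist view shows the green roll's bore at about (259,138) and the blue roll's bore at about (137,176). The core is at (148,100), the cap at (187,103), and purple, outside the tray, at (130,240).

```bash
cat >> h.py <<'E'
def fray(c,u,v):
    x,y=(u-c["cx"])/c["fx"],(v-c["cy"])/c["fy"];r=np.hypot(x,y)
    d=c["R"].T@np.array([np.sin(r)*x/r,np.sin(r)*y/r,np.cos(r)]);return -c["R"].T@c["t"],d
def fplane(c,u,v,z):
    o,d=fray(c,u,v);return o+d*(z-o[2])/d[2]
E
cat > m2.py <<'E'
import contextlib,io
with contextlib.redirect_stdout(io.StringIO()): from m import *
W={k:v for k,v in np.load("w1.npz").items()}
for n,w,t,zz in(("A",(259,137),(338,198),.157),("B",(137,176),(274,221),.08),("core",(145,100),(275,186),.06)):
    a=brown(W,*w,r=22);b=brown(T,*t);p,e=tri(fray(W,*a[:2]),ray(T,*b[:2]))
    print(n,np.round(a[:2],1),a[2],np.round(b[:2],1),"tri",np.round(p,4),np.round(e,4),"w@z",fplane(W,*a[:2],zz).round(4),"t@z",plane(T,*b[:2],zz).round(4))
P=np.array([fplane(W,u,v,.024) for u,v in((116,76),(210,194),(122,195))]);print("tray",P.round(3).tolist())
for t,w in(((638,87),(216,58)),((742,86),(302,60))):print("roller",tri(ray(T,*f(*t)),fray(W,*w))[0].round(3), fplane(W,*w,.164).round(4))
m=((W["pixels"][...,2].astype(int)-W["pixels"][...,0])>40)[60:230,0:75].astype(np.uint8)
h=cv2.convexHull(np.argwhere(m)[:,::-1].astype(np.int32));q=cv2.approxPolyDP(h,4,True)[:,0]+[0,60];print(q.tolist(),[fplane(W,*x,.055)[:2].round(3).tolist() for x in q])
E
python3 m2.py
```

```text
A [258.7 136.4] [28.6 32.8] [337.4 197.2] tri [ 0.5368 -0.2537  0.1554] [0.0006 0.0006] w@z [ 0.5374 -0.2532  0.157 ] t@z [ 0.5363 -0.254   0.157 ]
B [138.1 175.5] [21.7 24.3] [273.7 220.6] tri [ 0.4717 -0.0777  0.0779] [0.0008 0.0008] w@z [ 0.4728 -0.0781  0.08  ] t@z [ 0.4709 -0.078   0.08  ]
core [140.2 100. ] [22.2 24.5] [274.5 184.7] tri [ 0.5823 -0.0791  0.0623] [0.0011 0.0011] w@z [ 0.5834 -0.0779  0.06  ] t@z [ 0.5816 -0.0794  0.06  ]
tray [[0.628, -0.019, 0.024], [0.431, -0.178, 0.024], [0.425, -0.02, 0.024]]
roller [ 0.627 -0.2    0.123] [ 0.6229 -0.2058  0.164 ]
roller [ 0.643 -0.316  0.041] [ 0.623  -0.2975  0.164 ]
[[65, 69], [62, 212], [47, 224], [0, 211], [0, 69]] [[0.647, 0.066], [0.398, 0.097], [0.372, 0.142], [0.39, 0.282], [0.675, 0.239]]
```

```bash
python3 -m creep '[0.1,0.005,0.1,0,0, 0.187,0.01,0.28,0,0, 0.187,0.01,0.45,0,0, 0.187,0.01,0.56,0,0, 0.187,0.01,0.6,0,0, 0.187,0.01,0.6,0,0]' 20
python3 - <<'E'
from rig import manip
import cv2,numpy as np
c=manip.camera("wrist");np.savez("w2.npz",**c);cv2.imwrite("pics/w2.png",c["pixels"][:,:,::-1])
E
```

```text
time: 2.78
tcp_pos: [0.5476, -0.2526, 0.1917]
orientation: [1.0, 0.011, -0.0, 0.0]
wrist_force: [0.3, 0.3, 1.1]
gripper_width: 0.0854
grasp_force: 0.0
```

View pics/w2.png

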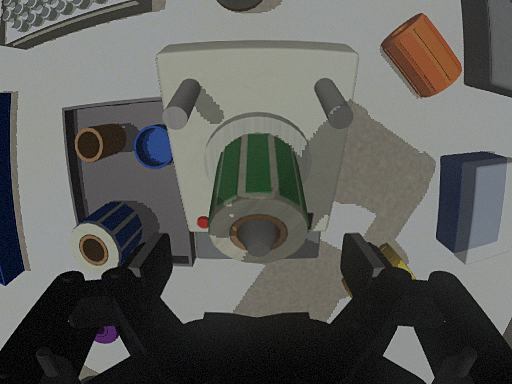

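The green roll is centred between the fingers: ring at about (258,233), finger inner edges at about 172 and 342. The blue roll's ring is at (94,250). Refining from the two wrist views.

```bash
python3 - <<'E'
import contextlib,io
with contextlib.redirect_stdout(io.StringIO()): from m2 import *
W2={k:v for k,v in np.load("w2.npz").items()}
for n,w,w2,t in(("A",(259,137),(258,235),(338,198)),("B",(137,176),(94,250),(274,221)),("core",(145,100),(95,143),(275,186))):
    a=brown(W,*w,r=22);b=brown(W2,*w2,r=34);c=brown(T,*t)
    p,e=tri(fray(W,*a[:2]),fray(W2,*b[:2]));p3,e3=tri(fray(W,*a[:2]),fray(W2,*b[:2]),ray(T,*c[:2]))
    print(n,np.round(b[:2],1),b[2],p.round(4),np.round(e,4),p3.round(4),np.round(e3,4))
for w,w2 in(((216,58),(187,89)),((302,60),(328,88))):print("roller",tri(fray(W,*w),fray(W2,*w2)))
E
```

```text
A [258.3 232.4] [35.9 55.1] [ 0.5376 -0.2534  0.1594] [0.0002 0.0002] [ 0.5367 -0.2536  0.1571] [0.0007 0.0002 0.0006]
B [ 93.3 249.6] [24.2 33.4] [ 0.4725 -0.0778  0.0789] [0.0001 0.0001] [ 0.4718 -0.0776  0.0781] [0.0006 0.0004 0.001 ]
core [ 88.5 144.4] [28.6 35.2] [ 0.5833 -0.0789  0.0625] [0. 0.] [ 0.5826 -0.0789  0.0621] [0.0007 0.0007 0.0014]
roller (array([ 0.62944946, -0.20075357,  0.12437233]), [np.float64(0.0004987481967101729), np.float64(0.0004987481967102705)])
roller (array([ 0.63434686, -0.30722874,  0.09840153]), [np.float64(1.9563116934261704e-05), np.float64(1.9563116934465155e-05)])
```

```bash
python3 -m creep '[0,0.003,0.1,0,0, 0,0.003,0.2,0,0, 0,0.003,0.28,0,0, 0,0.003,0.315,0,0, 0,0.003,0.315,0,0, 0,0.003,0.315,0,0.1, 0,0.003,0.315,0,0.15, 0,0.003,0.315,0,0.2]' 20;python3 -m creep '[0,0,0,0,0.24, 0,0,0,0,0.28, 0,0,0,0,0.35, 0,0,0,0,0.4, 0,0,0,0,0.4]' 20
```

```text
time: 3.82
tcp_pos: [0.548, -0.2529, 0.113]
orientation: [1.0, 0.011, 0.0, 0.0]
wrist_force: [0.1, -0.2, -0.1]
gripper_width: 0.068
grasp_force: 0.0
time: 4.45
tcp_pos: [0.5479, -0.2529, 0.1131]
orientation: [1.0, 0.011, 0.0, 0.0]
wrist_force: [-3.3, 0.4, 4.9]
gripper_width: 0.0645
grasp_force: 21.3
```

```bash
python3 -m creep '[-0.004,0,-0.009,0,0.4, -0.012,0,-0.026,0,0.4, -0.022,0,-0.047,0,0.4, -0.034,0,-0.073,0,0.4, -0.034,0,-0.073,0,0.4]' 20
```

```text
time: 5.08
tcp_pos: [0.5394, -0.2532, 0.1316]
orientation: [1.0, 0.011, 0.001, 0.0]
wrist_force: [0.6, 0.1, -1.4]
gripper_width: 0.0646
grasp_force: 22.7
```

```bash
python3 -m creep '[-0.007,0,-0.015,0,0.4, -0.022,0,-0.047,0,0.4, -0.04,0,-0.086,0,0.4, -0.058,0,-0.125,0,0.4, -0.076,0,-0.164,0,0.4, -0.094,0,-0.203,0,0.4]' 20;  python3 -m creep '[-0.018,0,-0.039,0,0.4, -0.036,0,-0.078,0,0.4, -0.054,0,-0.117,0,0.4, -0.072,0,-0.156,0,0.4, -0.085,0,-0.183,0,0.4, -0.085,0,-0.183,0,0.4]' 20
python3 - <<'E'
from rig import manip
import cv2,numpy as np
c=manip.camera("wrist");np.savez("w3.npz",**c);d=manip.camera("scene")
cv2.imwrite("pics/w3.png",np.hstack([cv2.resize(c["pixels"],(400,300)),cv2.resize(d["pixels"][100:280,110:350],(400,300))])[:,:,::-1])
E
```

```text
time: 5.82
tcp_pos: [0.5156, -0.2536, 0.1824]
orientation: [1.0, 0.011, 0.0, 0.0]
wrist_force: [-0.3, 0.2, -1.9]
gripper_width: 0.065
grasp_force: 22.7
time: 6.58
tcp_pos: [0.4946, -0.2541, 0.2279]
orientation: [1.0, 0.011, 0.0, 0.0]
wrist_force: [-0.1, -0.7, -1.9]
gripper_width: 0.0645
grasp_force: 22.7
```

View pics/w3.png

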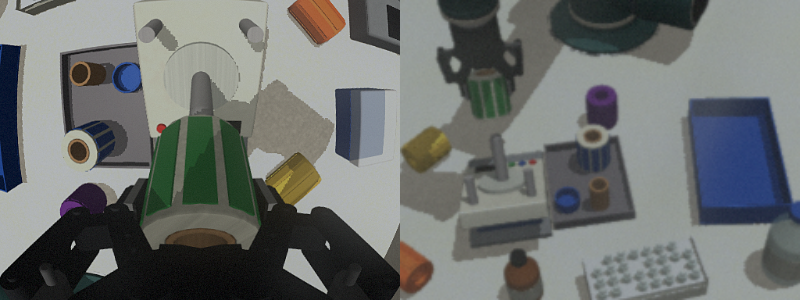

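The roll is clear of the post by about 127 mm (the spindle is bare in the picture) and still leans 25°. Carrying it to the tote.

```bash
python3 -m creep '[0.007,-0.05,-0.08,0,0.4, 0.03,-0.18,-0.15,0,0.4, 0.06,-0.36,-0.2,0,0.4, 0.09,-0.56,-0.2,0,0.4, 0.12,-0.74,-0.2,0,0.4, 0.14,-0.86,-0.2,0,0.4, 0.147,-0.904,-0.2,0,0.4, 0.147,-0.904,-0.2,0,0.4]' 20; python3 -m creep '[0.007,-0.05,0,0.02,0.4, 0.03,-0.18,0,0.05,0.4, 0.06,-0.36,0,0.091,0.4, 0.09,-0.56,0,0.091,0.4, 0.12,-0.74,0,0.091,0.4, 0.14,-0.86,0,0.091,0.4, 0.147,-0.904,0,0.091,0.4, 0.147,-0.904,0,0.091,0.4]' 20
python3 - <<'E'
from rig import manip
import cv2,numpy as np
c=manip.camera("wrist");np.savez("w4.npz",**c);d=manip.camera("scene");np.savez("s4.npz",**d)
cv2.imwrite("pics/w4.png",np.hstack([cv2.resize(c["pixels"],(400,300)),cv2.resize(d["pixels"][80:260,200:440],(400,300))])[:,:,::-1])
E
```

```text
time: 7.68
tcp_pos: [0.5263, -0.0268, 0.2779]
orientation: [1.0, 0.012, 0.0, 0.0]
wrist_force: [-0.6, -0.5, -2.3]
gripper_width: 0.0651
grasp_force: 23.2
time: 8.68
tcp_pos: [0.558, 0.1989, 0.2773]
orientation: [0.998, -0.06, -0.0, 0.0]
wrist_force: [-0.4, 0.1, -1.7]
gripper_width: 0.0646
grasp_force: 23.3
```

View pics/w4.png

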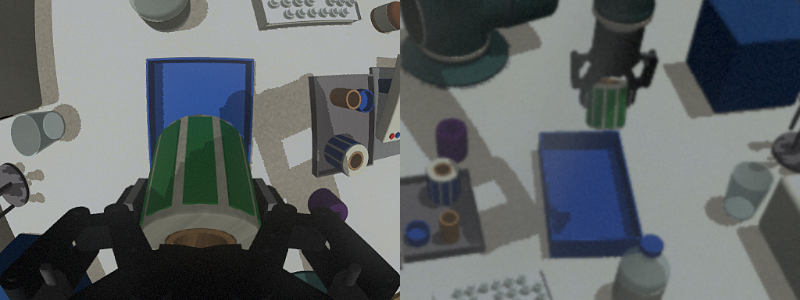

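The roll hangs over the tote, held as before. The tote's far rim corners are at about (188,75) and (325,75) in wrist pixels. Checking them against the top view.

```bash
python3 - <<'E'
import contextlib,io
with contextlib.redirect_stdout(io.StringIO()): from m2 import *
W4={k:v for k,v in np.load("w4.npz").items()}
P=W4["pixels"].astype(int);m=((P[...,2]-P[...,0])>40)[60:200,170:345].astype(np.uint8)
k,l,st,_=cv2.connectedComponentsWithStats(m);i=1+np.argmax(st[1:,4])
q=cv2.approxPolyDP(cv2.convexHull(np.argwhere(l==i)[:,::-1].astype(np.int32)),4,True)[:,0]+[170,60]
for u,v in q: print(u,v,fplane(W4,u,v,.055).round(3))
far=sorted(q.tolist(),key=lambda p:p[1])[:2];far.sort()
print(tri(fray(W4,*far[0]),ray(T,162,152)),tri(fray(W4,*far[1]),ray(T,215.5,159.5)))
E
```

```text
314 82 [0.651 0.117 0.055]
311 177 [0.532 0.132 0.055]
200 178 [0.548 0.273 0.055]
197 81 [0.669 0.259 0.055]
(array([0.6568313 , 0.2448142 , 0.15409005]), [np.float64(0.004062915534755188), np.float64(0.00406291553475524)]) (array([0.65844503, 0.10771771, 0.0189946 ]), [np.float64(0.005286724323129214), np.float64(0.005286724323129209)])
```

```bash
python3 -m creep '[0,0,0.08,0,0.4, 0,0,0.22,0,0.4, 0,0,0.38,0,0.4, 0,0,0.54,0,0.4, 0,0,0.68,0,0.4, 0,0,0.78,0,0.4, 0,0,0.85,0,0.4, 0,0,0.89,0,0.4, 0,0,0.9,0,0.4]' 20; python3 -m creep '[0,0,0.01,0,0.4, 0,0,0.02,0,0.4, 0,0,0.028,0,0.4, 0,0,0.036,0,0.4]'
```

```text
time: 9.9
tcp_pos: [0.5578, 0.1994, 0.052]
orientation: [0.998, -0.06, -0.0, 0.0]
wrist_force: [0.2, -0.1, -2.5]
gripper_width: 0.0649
grasp_force: 23.3
time: 10.4
tcp_pos: [0.5579, 0.1996, 0.0434]
orientation: [0.998, -0.06, 0.0, -0.0]
wrist_force: [0.1, -0.6, -2.5]
gripper_width: 0.0647
grasp_force: 23.3
```

```bash
python3 -m creep '[0,0,0.006,0,0.4, 0,0,0.012,0,0.4, 0,0,0.012,0,0.4]'; python3 -m creep '[0.01,0,0.005,0,0.4, 0.02,0,0.007,0,0.4, 0.03,0,0.01,0,0.4]'
```

```text
time: 10.78
tcp_pos: [0.5578, 0.1995, 0.0402]
orientation: [0.998, -0.06, -0.0, 0.0]
wrist_force: [0.5, -0.2, -2.7]
gripper_width: 0.065
grasp_force: 23.3
time: 11.15
tcp_pos: [0.5655, 0.1986, 0.0379]
orientation: [0.998, -0.06, -0.0, -0.0]
wrist_force: [-3.2, 0.3, 4.9]
gripper_width: 0.0648
grasp_force: 23.6
```

```bash
python3 -m creep '[0.013,0,0.003,0,0.4, 0.026,0,0.007,0,0.4, 0.038,0,0.012,0,0.4, 0.038,0,0.012,0,0.4]'; python3 -m creep '[0.013,0,0.005,0,0.4, 0.026,0,0.011,0,0.4, 0.038,0,0.018,0,0.4, 0.038,0,0.018,0,0.4]'
python3 - <<'E'
from rig import manip
import cv2,numpy as np
c=manip.camera("wrist");d=manip.camera("scene")
cv2.imwrite("pics/w5.png",np.hstack([cv2.resize(c["pixels"],(400,300)),cv2.resize(d["pixels"][140:250,260:370],(400,400))[50:350]])[:,:,::-1])
E
```

```text
time: 11.65
tcp_pos: [0.5754, 0.1977, 0.0357]
orientation: [0.998, -0.06, 0.001, -0.0]
wrist_force: [-1.5, 0.1, 7.3]
gripper_width: 0.0646
grasp_force: 23.0
time: 12.15
tcp_pos: [0.5852, 0.1965, 0.0314]
orientation: [0.998, -0.06, 0.001, -0.0]
wrist_force: [0.8, 0.2, 7.8]
gripper_width: 0.0647
grasp_force: 22.4
```

View pics/w5.png

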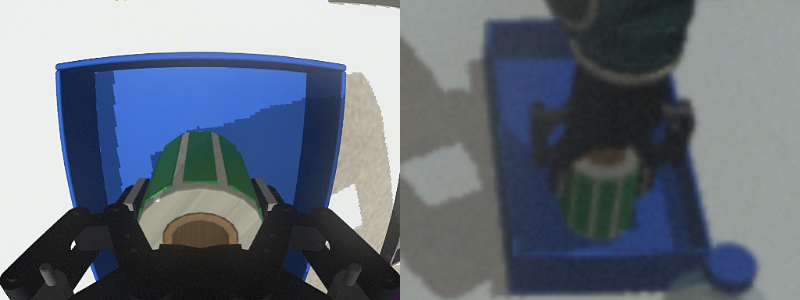

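The roll is nearly upright, with its ring now visible at about (200,230) in the wrist half. One more small push, then open; it can only rock onto its base.

```bash
python3 -m creep '[0.01,0,0.006,0,0.4, 0.014,0,0.008,0,0.4, 0.014,0,0.008,0,0.24, 0.014,0,0.004,0,0.2, 0.014,0,0,0,0.15, 0.014,0,0,0,0, 0.014,0,0,0,0, 0.014,0,0,0,0]'
python3 -m creep '[0,0,-0.1,0,0, 0,0,-0.3,0,0, 0,0,-0.5,0,0, 0,0,-0.7,0,0, 0,0,-0.8,0,0, 0,0,-0.8,0,0]'
python3 - <<'E'
from rig import manip
import cv2,numpy as np
from h import *
c=manip.camera("wrist");np.savez("w6.npz",**c);d=manip.camera("top");np.savez("t6.npz",**d)
cv2.imwrite("pics/w6.png",np.hstack([cv2.resize(c["pixels"],(400,300)),cv2.resize(d["pixels"][140:260,140:300],(400,300))])[:,:,::-1])
E
```

```text
time: 13.25
tcp_pos: [0.5876, 0.1959, 0.0302]
orientation: [0.998, -0.06, -0.0, 0.0]
wrist_force: [0.5, -0.1, -0.1]
gripper_width: 0.0855
grasp_force: 0.0
time: 14.0
tcp_pos: [0.5882, 0.1961, 0.2325]
orientation: [0.998, -0.06, 0.002, -0.001]
wrist_force: [0.4, 0.3, -0.0]
gripper_width: 0.0853
grasp_force: 0.0
```

View pics/w6.png

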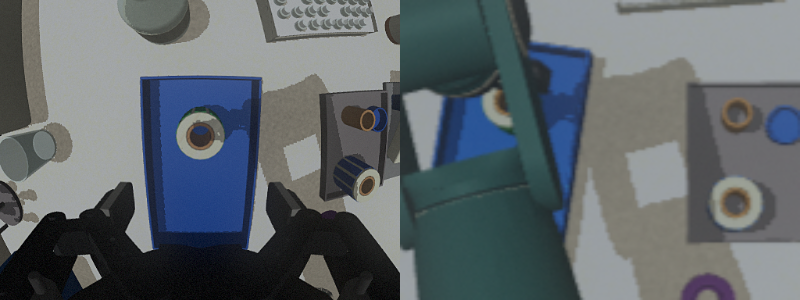

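Green stands upright in the tote, ring at about (256,171) in wrist pixels, and is released. Now for the blue roll.

```bash
python3 -m creep '[-0.02,0.06,0,0,0, -0.07,0.22,0,0,0, -0.12,0.4,0,0,0, -0.155,0.53,0,0,0, -0.165,0.571,0,0,0, -0.165,0.571,0,0,0]'; python3 -m creep '[-0.02,0.06,0,0,0, -0.07,0.22,0.05,0,0, -0.12,0.4,0.12,0,0, -0.155,0.53,0.2,0,0, -0.165,0.571,0.25,0,0, -0.165,0.571,0.25,0,0, -0.165,0.571,0.25,0,0]'
python3 - <<'E'
import contextlib,io
with contextlib.redirect_stdout(io.StringIO()): from m2 import *
from rig import manip
W6={k:v for k,v in np.load("w6.npz").items()}
a=brown(W6,256,172,r=26);print("A in tote",a,fplane(W6,*a[:2],.08))
c=manip.camera("wrist");np.savez("w7.npz",**c);cv2.imwrite("pics/w7.png",c["pixels"][:,:,::-1])
M=np.linalg.norm
p=c["R"]@np.array([.472,-.0777,.08])+c["t"];th=np.arctan2(M(p[:2]),p[2]);u,v=c["fx"]*th*p[:2]/M(p[:2])+[c["cx"],c["cy"]];print("pred",u,v)
b=brown(c,int(u),int(v),r=32);print(b,fplane(c,*b[:2],.08),manip.observe()["tcp_pos"])
a=brown(W,137,176,r=22);print(tri(fray(W,*a[:2]),fray(c,*b[:2])))
E
```

```text
time: 14.85
tcp_pos: [0.5293, 0.0587, 0.2299]
orientation: [0.998, -0.061, -0.0, -0.0]
wrist_force: [-0.5, 0.2, -0.2]
gripper_width: 0.0854
grasp_force: 0.0
time: 15.72
tcp_pos: [0.472, -0.0769, 0.1684]
orientation: [0.998, -0.06, 0.0, -0.0]
wrist_force: [0.5, 0.5, -0.2]
gripper_width: 0.0857
grasp_force: 0.0
A in tote (255.8997344970703, 174.42836570739746, array([33.6, 35. ])) [0.58982468 0.1971023  0.08      ]
pred 257.9982693163334 192.90154277870977
(258.3021011352539, 191.74023056030273, array([42.5, 43.7])) [ 0.47294308 -0.07805849  0.08      ] [ 0.47207584 -0.07686017  0.16852824]
(array([ 0.47282352, -0.07804592,  0.07974004]), [np.float64(4.442763678089065e-05), np.float64(4.442763678095474e-05)])
```

View pics/w7.png

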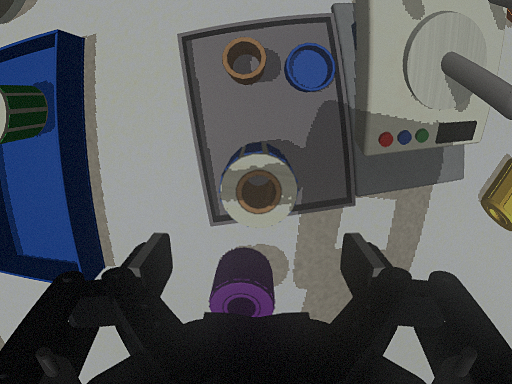

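The blue roll's ring is at (258,192), clear of purple (243,298), the core (244,60) and the cap (310,67). Its measured position is (0.473,-0.078) with the top at 0.080, as expected.

```bash
python3 -m creep '[0.003,0.004,0.06,0,0, 0.003,0.004,0.18,0,0, 0.003,0.004,0.32,0,0, 0.003,0.004,0.44,0,0, 0.003,0.004,0.51,0,0, 0.003,0.004,0.53,0,0, 0.003,0.004,0.53,0,0, 0.003,0.004,0.53,0,0.15, 0.003,0.004,0.53,0,0.2, 0.003,0.004,0.53,0,0.24, 0.003,0.004,0.53,0,0.3, 0.003,0.004,0.53,0,0.4, 0.003,0.004,0.53,0,0.4]' 25; python3 -m creep '[0,0,-0.02,0,0.4, 0,0,-0.08,0,0.4, 0,0,-0.2,0,0.4, 0,0,-0.36,0,0.4, 0,0,-0.52,0,0.4, 0,0,-0.6,0,0.4, 0,0,-0.6,0,0.4]' 25
```

```text
time: 17.4
tcp_pos: [0.4724, -0.0788, 0.0359]
orientation: [0.998, -0.06, 0.0, 0.0]
wrist_force: [-1.8, -0.3, 5.7]
gripper_width: 0.0635
grasp_force: 27.7
time: 18.27
tcp_pos: [0.4724, -0.0788, 0.1863]
orientation: [0.998, -0.06, 0.001, 0.0]
wrist_force: [-0.0, -1.4, -3.3]
gripper_width: 0.064
grasp_force: 28.4
```

```bash
python3 -m creep '[-0.01,-0.06,0,0,0.4, -0.035,-0.22,0,0,0.4, -0.06,-0.4,0,0,0.4, -0.08,-0.53,0,0,0.4, -0.087,-0.574,0,0,0.4, -0.087,-0.574,0,0,0.4]'; python3 -m creep '[-0.01,-0.06,0,0,0.4, -0.035,-0.22,0,0,0.4, -0.06,-0.4,0,0,0.4, -0.08,-0.53,0,0,0.4, -0.087,-0.574,0,0,0.4, -0.087,-0.574,0,0,0.4]';  python3 -m creep '[0,0,0.05,0,0.4, 0,0,0.15,0,0.4, 0,0,0.28,0,0.4, 0,0,0.4,0,0.4, 0,0,0.48,0,0.4, 0,0,0.54,0,0.4, 0,0,0.57,0,0.4, 0,0,0.58,0,0.4, 0,0,0.58,0,0.4]'
python3 - <<'E'
from rig import manip
import cv2,numpy as np
c=manip.camera("wrist");d=manip.camera("scene")
cv2.imwrite("pics/w8.png",np.hstack([cv2.resize(c["pixels"],(400,300)),cv2.resize(d["pixels"][140:250,260:370],(400,400))[50:350]])[:,:,::-1])
E
```

```text
time: 19.02
tcp_pos: [0.4673, 0.0669, 0.1843]
orientation: [0.998, -0.059, -0.001, 0.0]
wrist_force: [0.3, -0.4, -1.4]
gripper_width: 0.0637
grasp_force: 28.5
time: 19.77
tcp_pos: [0.4633, 0.2114, 0.1851]
orientation: [0.998, -0.06, -0.0, 0.0]
wrist_force: [-0.4, -0.4, -0.9]
gripper_width: 0.0636
grasp_force: 28.6
time: 20.9
tcp_pos: [0.4636, 0.2116, 0.0408]
orientation: [0.998, -0.06, 0.0, -0.0]
wrist_force: [0.5, -0.3, -1.6]
gripper_width: 0.0641
grasp_force: 28.6
```

View pics/w8.png

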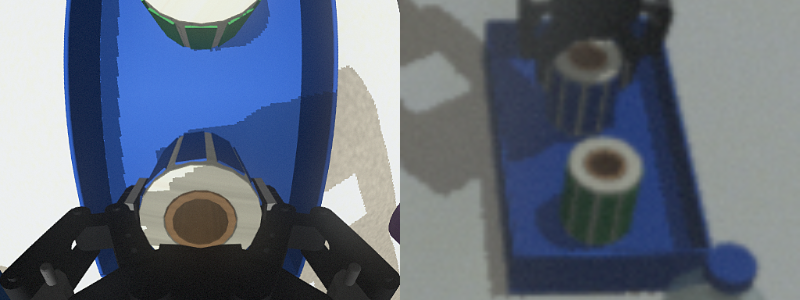

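Blue is held upright just above the floor, with green standing clear of it. Lowering the last 5 mm and releasing.

```bash
python3 -m creep '[0,0,0.006,0,0.4, 0,0,0.012,0,0.4, 0,0,0.017,0,0.4, 0,0,0.021,0,0.4, 0,0,0.021,0,0.4]'
```

```text
time: 21.62
tcp_pos: [0.4635, 0.2115, 0.036]
orientation: [0.998, -0.06, 0.0, -0.0]
wrist_force: [-5.6, -1.9, 10.1]
gripper_width: 0.064
grasp_force: 29.4
```

```bash
python3 -m creep '[0,0,-0.002,0,0.25, 0,0,-0.003,0,0.2, 0,0,-0.003,0,0.15, 0,0,-0.003,0,0, 0,0,-0.003,0,0, 0,0,-0.003,0,0]'; python3 -m creep '[0,0,-0.1,0,0, 0,0,-0.3,0,0, 0,0,-0.5,0,0, 0,0,-0.7,0,0, 0,0,-0.8,0,0, 0,0,-0.8,0,0, 0,0,-0.8,0,0]'
python3 - <<'E'
from rig import manip
import cv2,numpy as np
c=manip.camera("wrist");d=manip.camera("scene")
cv2.imwrite("pics/w9.png",np.hstack([cv2.resize(c["pixels"],(400,300)),cv2.resize(d["pixels"][120:260,130:370],(400,300))])[:,:,::-1])
E
```

```text
time: 22.38
tcp_pos: [0.4633, 0.2114, 0.0358]
orientation: [0.998, -0.06, -0.0, 0.0]
wrist_force: [-0.4, -0.1, -0.2]
gripper_width: 0.0854
grasp_force: 0.0
time: 23.25
tcp_pos: [0.4631, 0.2113, 0.2346]
orientation: [0.998, -0.06, -0.001, 0.0]
wrist_force: [0.5, 0.5, -0.5]
gripper_width: 0.0853
grasp_force: 0.0
```

View pics/w9.png

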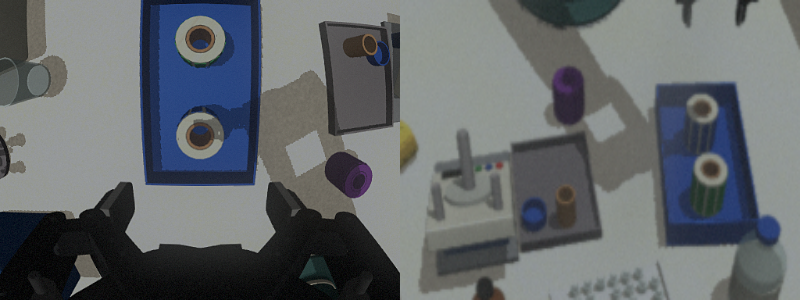

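Both rolls stand upright in the tote: green at (200,40) and blue at (200,133) in the wrist half. The core and cap are still in the tray, and the gripper is clear of everything.

```bash
python3 -c "
from rig import manip
print(manip.job_done())"
```

```text
the job is handed in; nothing more can be done
None
```

The job is handed in at about 23 s of the 61 s allowed: the last pictures show the green and blue rolls standing upright and released in the tote, with the core and cap still in the tray; the judge's verdict was not returned.

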